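# Prop the stock bin's hood and bring out the red ring stand

## Robot

A 7-joint arm with a two-finger parallel gripper is mounted at the origin on the work surface. World frame = base frame: x ahead of the robot, y to its left, z up, the work surface at z = 0. Lengths are in m, angles in degrees, forces in N, time in s.
With the tool pointing down it reaches from about 0.4 to 0.9 m from the base axis. Payload 5.5 kg.
Tool frame: the origin (TCP) lies midway between the tips of the shut fingers; the grasp point (between the pads) lies 19 mm behind it; z points along the fingers, y is the line along which they close (so a half turn about z gives the same grasp; the last joint's range is limited). The gripper opens to 92 mm and grips with 3 to 60 N. Pads are 19 mm wide; open, the fingers measure 130 mm over their backs; the gripper's body (75 mm by 190 mm) begins 47 mm behind the grasp point.
Start: joints at [89.565, 28.699, -24.465, 88.831, 12.651, 65.22, -12.049], TCP at [0.174, -0.626, 0.227] pointing down, gripper open.
Joint ranges: [-164.97, 164.97], [-17.58, 116.51], [-87.97, 89.64], [11.32, 138.91], [-80.73, 260.73], [10.89, 115.49], [-147.41, 147.41]. Speed limits (degrees/s): [147.25, 147.25, 180, 180, 180, 180, 180].

## Interface

Orientations are given as a 3x3 rotation matrix whose columns are the frame's x, y, z axes.
In Python, from workcell import * gives the robot as it stands. The module is installed in compiled form; this text tells all that it offers.
- The arm moves only by the shell command python3 -m handwheel 'ROWS' [OPENING] [FORCE]. ROWS is JSON, a list of rows, each an object with "linear": the shift along the tool's x, y, z normalised to -1 to 1, where 1 is 0.8 m, a list of three; "delta_rot": the turn, a rotation vector about the tool's x, y, z normalised to -1 to 1, where 1 is pi rad, a list of three. In form: [{"linear": [dx, dy, dz], "delta_rot": [ax, ay, az]}, ...]. A call has 1 to 12 rows; each row shifts and turns the commanded pose from where the row before left it, along the tool's axes as they then stand; what a row does not reach is not made up. A row lasts 1/12 s, in which the tool goes at most 41.7 mm and 7.16 degrees, less where a joint would pass 70% of its speed; a pose out of reach is approached as far as the arm can. A call with a number of a shift or a turn outside -1 to 1 is refused whole. A call with a gripper value outside its range is refused whole. OPENING is the opening, from 0 (shut) to 1 (fully open), set as the call begins (- or left out, the last holds). The fingers move at their own pace and stop on an object; FORCE is the grip in N (left out, the last holds). Time passes only in rows, so rows that do not move let the fingers close. It gives the time, the measured TCP pose, the force, the opening and the grip force at its end, in the units of the state.
- state(): the state, without advancing time (a new reading comes with each control period).
- grab_frame(name): name is "side" or "top" or "wrist"; returns the picture (420x560x3 uint8, blue, green, red); there is no depth.
- get_calibration(name): a dict with "intrinsics" (3x3 intrinsics, pixels), "extrinsics" (4x4, takes a point from camera to world coordinates). Camera axes: x right, y up, looking along -z (the intrinsics and any distortion apply to the point x, -y, -z); pixel columns grow to the right and rows downward; lengths in m; the calibration is good to about 2 mm. The wrist camera is an equidistant fisheye: a pixel r from the principal point sees the ray r / f radians off the axis. A picture is of the moment at which its call begins: read the wrist's pose just before it. get_calibration takes no time and is no camera call; for the wrist camera it gives the pose at the moment of the call.
- finish_job(): hands the job in; it is judged then, once.
Trained networks look in the newest picture that a camera, given by its name, has taken for a name from the list of things; names that differ only in an ending like _2 or _b are one class to them, and where a whole thing is asked for, a point or a joint stands for the part that bears it (a point fixed in the world has none). Each returns a list of dicts, best first, with "conf" (0 to 1); they miss things now and then, are a little off and sometimes report something else, mostly with a low value. They report only what shows in the picture. A call takes as long as a camera call. They do not tell look-alikes from the thing itself.
- look_for(camera, name): "xyz" ([x, y, z] in m, in the coordinates of the camera as it stood for that picture, good to about 4 mm: the middle of the surface that is visible of it).
- place_of(camera, name): "xyz" ([x, y, z] in m, in the coordinates of the camera as it stood for that picture, good to about 4 mm: a listed point, or the origin of a listed thing).
The state is a dict: "clock": time; "qpos": joint angles; "qvel": joint speeds; "tau": joint torques, N m; "eef_pos": TCP position; "tcp_rot": TCP orientation; "contact_force": force on the tool from outside, world axes, zero at the start; "ft_torque": the same for the moment, N m; "width": opening from 0.0 (shut) to 1.0 (fully open); "finger_force": force on a finger pad.
Only numpy, scipy, OpenCV 4.12 (cv2) and the standard library are available. Lean on these libraries where they do the work, as an engineer would, in place of code of your own. Each camera call takes 0.05 s, during which the arm holds its last target. There are 200 camera calls.

## Task

Stand the tall plaster riser, narrow end down, in the middle of the wooden stock bin so that it holds the spring-closed clear hood open by itself. Then take the red ring stand out of the bin and stand it upright on the empty terracotta slab, leaving the riser in place propping the hood.

Things in the scene. Friction and masses are not known exactly. Their poses are not given: they have to be found in the camera images.
- bin: Fixed wooden bin. Origin: centre of underside; x from back wall (robot side) to hood, y along it. Inside x -44..44 mm, y -180..180, floor at z 6; back wall (5 thick) and ends 70 high. The shut clear hood roofs x 4..44, leaving a 48 mm slot (x -44..4) along the bin. A ring stand is at each end under the hood (x 16, y about 130 and -130, either way round); the middle, y -90..90, is empty.
- flap (a joint): Clear hood's angle (rad): 0 shut, grows to 0.9 as its top tilts out (+x of the bin) about a hinge along y at x 44, z 10 mm. A light spring shuts it: about 0.7 N at the edge shut, 1.3 N open. Its free edge is an 8 mm brass rod; rod centre shut: x 8, z 112 mm; with the riser in place: about 0.4 rad, x 55, z 118 mm.
- riser: Tall white plaster riser (not the 60 mm high stepped one), 0.45 kg, 148 mm tall, 40 thick (y). Width in x: 30 mm at the foot, evenly wider to 104 at 100 up, then straight. Origin: foot centre, z up. Grip its thickness near the top. Goes in with its width along bin x: foot into the slot at bin x -20, then pushed out and down to stand on the floor at about x 2, y 0, leaning on back wall and hood.
- red_stand: Red ring stand with a gold ring, 60 g: round base 34 mm across and 8 high, upright stem 16 mm across, 84 mm tall in all. Origin: centre of underside, z up. Stands on the bin floor at one end, under the hood; a black one like it stands at the other end and is not wanted. Grip the top 20 mm of the stem, fingers closing along the bin's y.
- slab: Empty round terracotta-coloured slab fixed to the counter, 130 mm across, 10 mm high. Origin: centre of its underside.
There are look-alikes about, which are no part of the job. What is shaped like the red_stand but blue is not meant.

How it is judged:
By the outcome, as a careful person would: the job done as asked, in the order asked, and still so for the second after the job is handed in, with the robot touching nothing.
It also fails if it takes over 64 s, if anything falls off the work surface, if the arm or the gripper's body presses on something with over 40 N, if the wrist force passes 120 N, or if a joint passes its speed limit or range.

## Working session

There is one attempt and no reset: what is moved stays moved. The work goes in short steps, Python scripts to look and compute and a shell command to move; the robot and the scene stay as the last step left them, time stands still between calls to the robot, and variables do not carry over. Pictures are saved under pics/ and viewed, at most 10 in all, crops included, and the job is handed in when it is done.

```bash
mkdir -p pics; cat > h.py <<'E'
from workcell import *
import numpy as np, cv2
np.set_printoptions(precision=4,suppress=True)
def w(cam,p,E=None):
    E=np.array(get_calibration(cam)["extrinsics"]) if E is None else E
    return E[:3,:3]@np.array(p)+E[:3,3]
def ray(cam,u,v,z):
    c=get_calibration(cam);K=np.array(c["intrinsics"]);E=np.array(c["extrinsics"])
    d=np.linalg.inv(K)@[u,v,1];d=E[:3,:3]@[d[0],-d[1],-d[2]]
    o=E[:3,3];return o+d*(z-o[2])/d[2]
def proj(cam,P):
    c=get_calibration(cam);K=np.array(c["intrinsics"]);E=np.array(c["extrinsics"])
    q=E[:3,:3].T@(np.array(P)-E[:3,3]);q=K@[q[0],-q[1],-q[2]];return q[:2]/q[2]
E
python3 - <<'E'
from h import *
ims=[]
for c in("side","top"):
    f=grab_frame(c);cv2.imwrite(f"pics/{c}0.png",f)
    print(c,get_calibration(c)["extrinsics"])
    for n in("bin","flap","riser","red_stand","slab"):
        for r in place_of(c,n): print(n,round(r["conf"],2),w(c,r["xyz"]),proj(c,w(c,r["xyz"])))
print(state())
E
```

```text
side [[ 0.924   0.2001 -0.3258  0.3719]
 [-0.3823  0.4903 -0.7832 -0.5672]
 [ 0.003   0.8483  0.5296  0.4239]
 [ 0.      0.      0.      1.    ]]
bin 0.63 [ 0.6422 -0.039  -0.0018] [303.1778 233.3505]Traceback (most recent call last):
  File "<stdin>", line 7, in <module>
ValueError: it knows: bin, red_stand, riser, slab
```

```bash
python3 - <<'E'
from h import *
for c in("side","top"):
    f=grab_frame(c);cv2.imwrite(f"pics/{c}0.png",f)
    for n in("bin","riser","red_stand","slab"):
        for r in place_of(c,n): print(c,n,round(r["conf"],2),w(c,r["xyz"]),proj(c,w(c,r["xyz"])))
s=state();print(s["clock"],s["eef_pos"],s["tcp_rot"],s["width"])
E
```

```text
side bin 0.7 [ 0.6414 -0.0358 -0.0014] [301.9967 232.3337]
side riser 0.67 [ 0.4343 -0.2434  0.0004] [222.4915 359.3576]
side red_stand 0.8 [ 0.6691 -0.1677  0.0035] [354.4224 271.4647]
side red_stand 0.68 [ 0.5265 -0.1442 -0.0003] [263.8266 287.7391]
side red_stand 0.59 [ 0.7417 -0.2569 -0.0044] [429.3095 300.7013]
side slab 0.72 [ 0.4368  0.2403 -0.0002] [162.0335 183.9636]
top bin 0.73 [ 0.6347 -0.0372  0.002 ] [301.0022 203.6562]
top bin 0.58 [ 0.4281 -0.2425  0.0024] [401.3157 302.4727]
top bin 0.4 [0.4347 0.2425 0.0013] [167.6703 296.9928]
top riser 0.93 [ 0.4296 -0.2405  0.0032] [400.4162 301.7467]
top red_stand 0.75 [ 0.5255 -0.1454 -0.0015] [352.3654 254.7939]
top red_stand 0.62 [ 0.6707 -0.1693  0.0068] [362.5039 186.9426]
top red_stand 0.56 [ 0.7467 -0.2597 -0.0002] [402.4121 153.9754]
top slab 0.79 [0.4357 0.2432 0.0026] [167.1928 296.5283]
0.6 [ 0.174  -0.6263  0.2267] [[ 0.9635  0.2676  0.0001]
 [ 0.2676 -0.9635 -0.0001]
 [ 0.0001  0.0001 -1.    ]] 1.0005793317557128
```

View pics/side0.png

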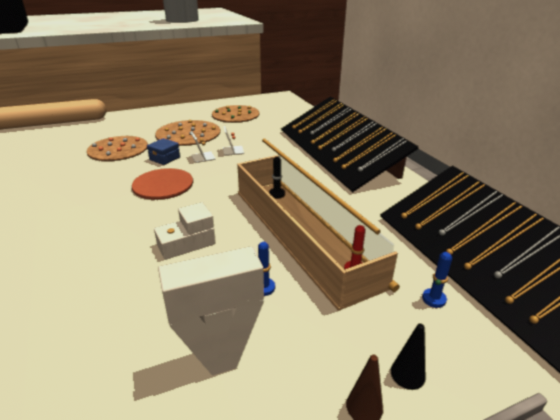

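View pics/top0.png

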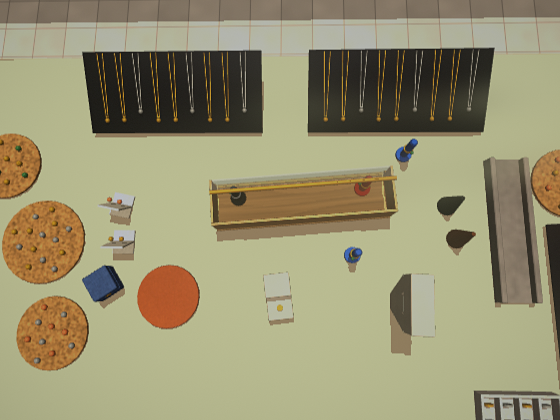

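Side view: tall riser at (215,310), narrow foot down. Slab at (163,183), red stand in the bin at (357,248), black one in the bin at (277,178). The blue look-alikes are at (264,268) and (438,278), and the stepped block is at (185,230). The red one at the bin's right-hand end (top view (364,187)) fits: it is red with a gold ring and under the hood. I'll confirm it in one crop.

```bash
python3 - <<'E'
import cv2
a=cv2.imread("pics/top0.png")[160:345,200:440];cv2.imwrite("pics/crop.png",cv2.resize(a,None,fx=3.2,fy=3.2,interpolation=cv2.INTER_CUBIC))
E
```

```text
(no output)
```

View pics/crop.png

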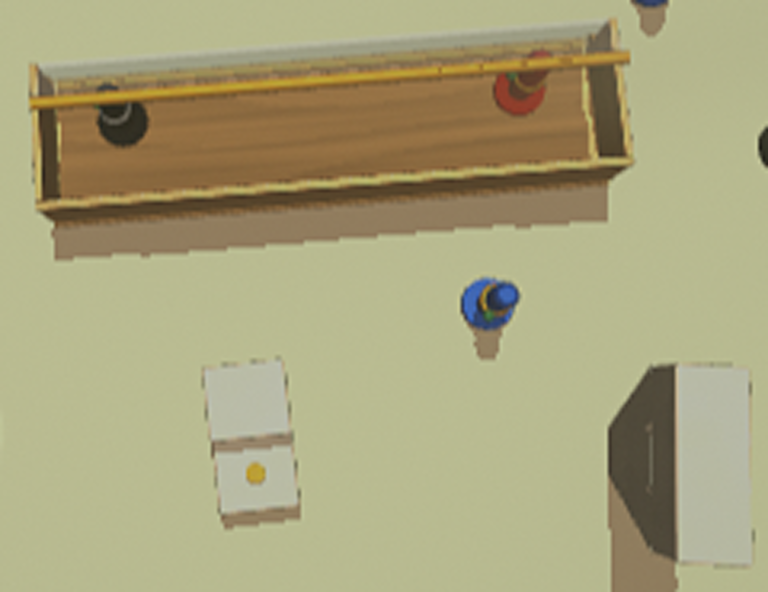

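The crop shows the red stand under the hood at (518,90), which is top-view (362,188). The black one is at (122,118). The riser's top face has corners (677,366), (747,367), (752,564) and (679,560). Next: geometry from these.

```bash
python3 - <<'E'
from h import *
g=lambda p,z:ray("top",200+p[0]/3.2,160+p[1]/3.2,z)
a,b=g((40,210),.07),g((632,162),.07)
print("backwall",a,b,np.linalg.norm(a-b),"mid",(a+b)/2)
c,d=g((32,103),.112),g((630,57),.112);print("rod",c,d,(c+d)/2)
for p in(a-b,c-d): print("bin y yaw", np.degrees(np.arctan2(p[1],p[0]))-90)
yw=np.arctan2(*(a-b)[[1,0]])-np.pi/2
R=np.array([[np.cos(yw),-np.sin(yw)],[np.sin(yw),np.cos(yw)]])
m=(a+b)[:2]/2; print("bin origin from wall",m+R@[.049,0],"from rod",(c+d)[:2]/2-R@[.008,0])
q=[g(p,.148) for p in((677,366),(747,367),(752,564),(679,560))]
print("riser",q,sum(q)/4)
for i in range(4): v=q[i]-q[i-1];print(np.linalg.norm(v),np.degrees(np.arctan2(v[1],v[0])))
print("red", g((518,92),.010),"slab",ray("top",168,296.5,.01))
E
```

```text
backwall [0.5763 0.1399 0.07  ] [ 0.6074 -0.2247  0.07  ] 0.3659767048769093 mid [ 0.5918 -0.0424  0.07  ]
rod [0.6345 0.1388 0.112 ] [ 0.6626 -0.215   0.112 ] [ 0.6486 -0.0381  0.112 ]
bin y yaw 4.876718037694744
bin y yaw 4.550172702415054
bin origin from wall [ 0.6407 -0.0383] from rod [ 0.6406 -0.0388]
riser [array([ 0.4815, -0.223 ,  0.148 ]), array([ 0.4813, -0.2602,  0.148 ]), array([ 0.3793, -0.2569,  0.148 ]), array([ 0.3808, -0.2191,  0.148 ])] [ 0.4307 -0.2398  0.148 ]
0.10077748222346403 -2.1988179969561097
0.037201590250469915 -90.39534572595298
0.10207366552183178 178.1379477963744
0.037783316974010994 87.61369542063694
red [ 0.6659 -0.1672  0.01  ] slab [0.436  0.2392 0.01  ]
```

Checks: the rim length of 366 mm agrees with 370. The wall and rod give the same bin origin, (0.6405, -0.0385) with yaw 4.7°. The riser top is 101x37 at (0.431, -0.240), yaw -2°. Moving now: turn +17.5° about tool z, then go over the riser.

```bash
cat > go.py <<'E'
# prints how far to go in tool axes (units of 0.8 m) to world TCP target, and turn for yaw
import sys; from h import *
s=state();R=np.array(s["tcp_rot"]);p=np.array(s["eef_pos"])
yaw=np.degrees(np.arctan2(R[1,0],R[0,0]))
print("t",s["clock"],"pos",p,"yaw",yaw,"zax",R[:,2],"F",s["contact_force"],"w",s["width"],"gf",s["finger_force"])
if len(sys.argv)>3:
    d=np.array(eval(",".join(sys.argv[1:4])))-p
    print("dtool/0.8",R.T@d/.8,"rows>=",np.linalg.norm(d)/.0417)
E
python3 -m handwheel '[{"linear":[0,0,0],"delta_rot":[0,0,0.0324]},{"linear":[0,0,0],"delta_rot":[0,0,0.0324]},{"linear":[0,0,0],"delta_rot":[0,0,0.0324]}]' 1 40
python3 -m handwheel '[{"linear":[0.0254,-0.0411,0],"delta_rot":[0,0,0]},{"linear":[0.0254,-0.0411,0],"delta_rot":[0,0,0]},{"linear":[0.0254,-0.0411,0],"delta_rot":[0,0,0]},{"linear":[0.0254,-0.0411,0],"delta_rot":[0,0,0]},{"linear":[0.0254,-0.0411,0],"delta_rot":[0,0,0]},{"linear":[0.0254,-0.0411,0],"delta_rot":[0,0,0]},{"linear":[0.0254,-0.0411,0],"delta_rot":[0,0,0]},{"linear":[0.0254,-0.0411,0],"delta_rot":[0,0,0]},{"linear":[0.0254,-0.0411,0],"delta_rot":[0,0,0]},{"linear":[0.0254,-0.0411,0],"delta_rot":[0,0,0]},{"linear":[0.0254,-0.0411,0],"delta_rot":[0,0,0]},{"linear":[0.0254,-0.0411,0],"delta_rot":[0,0,0]}]'
python3 -m handwheel '[{"linear":[0,0,0],"delta_rot":[0,0,0]},{"linear":[0,0,0],"delta_rot":[0,0,0]}]'
python3 go.py 0.431 -0.240 0.227
```

```text
clock: 0.85
eef_pos: [0.1739, -0.6263, 0.2267]
tcp_rot: [[0.999, -0.04, 0.0], [-0.04, -0.999, 0.0], [0.0, -0.0, -1.0]]
contact_force: [-0.4, 0.7, 0.1]
width: 1.0
finger_force: 0.0
clock: 1.85
eef_pos: [0.432, -0.2388, 0.2272]
tcp_rot: [[0.999, -0.035, 0.001], [-0.035, -0.999, -0.001], [0.001, 0.001, -1.0]]
contact_force: [0.9, -0.2, -0.8]
width: 1.0
finger_force: 0.0
clock: 2.02
eef_pos: [0.4329, -0.2378, 0.2272]
tcp_rot: [[1.0, -0.028, 0.001], [-0.028, -1.0, -0.0], [0.001, 0.0, -1.0]]
contact_force: [0.2, -0.5, 0.6]
width: 0.999
finger_force: 0.0
t 2.0167 pos [ 0.4329 -0.2378  0.2272] yaw -1.6266222435033166 zax [ 0.0011 -0.0001 -1.    ] F [ 0.1975 -0.5118  0.5933] w 0.999342757532742 gf 0.0
dtool/0.8 [-0.0023  0.0028  0.0003] rows>= 0.06873348104355524
```

```bash
python3 -m handwheel '[{"linear":[-0.0023,0.0028,0.0344],"delta_rot":[0,0,0]},{"linear":[0,0,0.0344],"delta_rot":[0,0,0]},{"linear":[0,0,0.0344],"delta_rot":[0,0,0]},{"linear":[0,0,0.0344],"delta_rot":[0,0,0]},{"linear":[0,0,0],"delta_rot":[0,0,0]}]'
python3 -m handwheel '[{"linear":[0,0,0],"delta_rot":[0,0,0]},{"linear":[0,0,0],"delta_rot":[0,0,0]},{"linear":[0,0,0],"delta_rot":[0,0,0]},{"linear":[0,0,0],"delta_rot":[0,0,0]},{"linear":[0,0,0],"delta_rot":[0,0,0]},{"linear":[0,0,0],"delta_rot":[0,0,0]},{"linear":[0,0,0],"delta_rot":[0,0,0]},{"linear":[0,0,0],"delta_rot":[0,0,0]}]' 0 45
python3 go.py 0.431 -0.240 0.32
```

```text
clock: 2.43
eef_pos: [0.4248, -0.2425, 0.1121]
tcp_rot: [[0.999, -0.037, -0.008], [-0.037, -0.999, 0.004], [-0.008, -0.004, -1.0]]
contact_force: [-1.1, -0.5, 0.1]
width: 0.998
finger_force: 0.0
clock: 3.1
eef_pos: [0.4295, -0.2424, 0.117]
tcp_rot: [[0.999, -0.034, 0.0], [-0.034, -0.999, -0.0], [0.0, 0.0, -1.0]]
contact_force: [0.2, 0.7, 1.2]
width: 0.468
finger_force: 0.5
t 3.1 pos [ 0.4295 -0.2424  0.117 ] yaw -1.9705467898708067 zax [ 0.0004 -0.0001 -1.    ] F [0.1719 0.7365 1.2033] w 0.46793094975257354 gf 0.4715399444103241
dtool/0.8 [ 0.0019 -0.0031 -0.2538] rows>= 4.86925107802318
```

```bash
python3 -m handwheel '[{"linear":[0,0,0],"delta_rot":[0,0,0]},{"linear":[0,0,0],"delta_rot":[0,0,0]},{"linear":[0,0,0],"delta_rot":[0,0,0]},{"linear":[0,0,0],"delta_rot":[0,0,0]}]'
python3 -m handwheel '[{"linear":[0,0,-0.02],"delta_rot":[0,0,0]},{"linear":[0,0,-0.034],"delta_rot":[0,0,0]},{"linear":[0,0,-0.034],"delta_rot":[0,0,0]},{"linear":[0,0,-0.034],"delta_rot":[0,0,0]},{"linear":[0,0,-0.034],"delta_rot":[0,0,0]},{"linear":[0,0,-0.034],"delta_rot":[0,0,0]},{"linear":[0,0,0],"delta_rot":[0,0,0.0],"x":0}]' | head -3
python3 go.py
```

```text
clock: 3.43
eef_pos: [0.4295, -0.2425, 0.1168]
tcp_rot: [[0.999, -0.034, 0.0], [-0.034, -0.999, 0.0], [0.0, -0.0, -1.0]]
contact_force: [-0.2, 0.7, 2.3]
width: 0.436
finger_force: 44.7
t 3.4333 pos [ 0.4295 -0.2425  0.1168] yaw -1.9675160794306794 zax [ 0.0003  0.     -1.    ] F [-0.1836  0.6761  2.2562] w 0.43647953951617446 gf 44.68209385871887validation failed for argument at $[6]...
```

```bash

python3 -m handwheel '[{"linear":[0,0,-0.02],"delta_rot":[0,0,0]},{"linear":[0,0,-0.034],"delta_rot":[0,0,0]},{"linear":[0,0,-0.034],"delta_rot":[0,0,0]},{"linear":[0,0,-0.034],"delta_rot":[0,0,0]},{"linear":[0,0,-0.034],"delta_rot":[0,0,0]},{"linear":[0,0,-0.034],"delta_rot":[0,0,0]},{"linear":[0,0,0],"delta_rot":[0,0,0]},{"linear":[0,0,0],"delta_rot":[0,0,0]}]' | head -1
python3 - <<'E'
from h import *
for c in("side","top"):
    f=grab_frame(c);cv2.imwrite(f"pics/{c}1.png",f)
    for r in place_of(c,"riser"): print(c,round(r["conf"],2),w(c,r["xyz"]))
# pre-entry TCP: foot at bin x -20,y 0 ; riser centre = tcp + (.0015,0)
y=np.radians(4.7);o=np.array([.6405,-.0385]);ex=np.array([np.cos(y),np.sin(y)])
print(o-.02*ex,o+.0*ex,ex)
E
python3 go.py 0.6205 -0.0400 0.27
```

```text
clock: 4.1
side 0.73 [ 0.4336 -0.2431  0.154 ]
top 0.73 [ 0.6393 -0.0352  0.0015]
[ 0.6206 -0.0401] [ 0.6405 -0.0385] [0.9966 0.0819]
t 4.3 pos [ 0.4278 -0.242   0.2664] yaw -1.9789694892083594 zax [-0.0035  0.0024 -1.    ] F [ 0.3899  0.3269 -5.6864] w 0.43927106836033125 gf 44.68639075756073
dtool/0.8 [ 0.232  -0.2606 -0.0047] rows>= 6.694918903223587
```

```bash

python3 -m handwheel '[{"linear":[0.0286,-0.0326,0],"delta_rot":[0,0,0]},{"linear":[0.0286,-0.0326,0],"delta_rot":[0,0,0]},{"linear":[0.0286,-0.0326,0],"delta_rot":[0,0,0]},{"linear":[0.0286,-0.0326,0],"delta_rot":[0,0,0]},{"linear":[0.0286,-0.0326,0],"delta_rot":[0,0,0]},{"linear":[0.0286,-0.0326,0],"delta_rot":[0,0,0]},{"linear":[0.0286,-0.0326,0],"delta_rot":[0,0,0]},{"linear":[0.0286,-0.0326,0],"delta_rot":[0,0,0]},{"linear":[0,0,0],"delta_rot":[0,0,-0.0186]},{"linear":[0,0,0],"delta_rot":[0,0,-0.0186]},{"linear":[0,0,0],"delta_rot":[0,0,0]},{"linear":[0,0,0],"delta_rot":[0,0,0]}]' | head -1
python3 - <<'E'
from h import *
for c in("side","top"):
    f=grab_frame(c);cv2.imwrite(f"pics/{c}1.png",f)
    for r in place_of(c,"riser"): print(c,round(r["conf"],2),w(c,r["xyz"]))
a=cv2.imread("pics/side1.png")[100:340,160:460];cv2.imwrite("pics/s1c.png",cv2.resize(a,None,fx=2.4,fy=2.4))
E
python3 go.py 0.6186 -0.0402 0.23
```

```text
clock: 5.3
side 0.6 [ 0.621  -0.0426  0.1526]
top 0.85 [ 0.6134 -0.0435  0.1524]
t 5.5 pos [ 0.6191 -0.0411  0.2683] yaw 4.596634094606242 zax [-0.0006 -0.0002 -1.    ] F [ 0.1409 -0.5911 -4.717 ] w 0.4320142245509548 gf 44.96695697307587
dtool/0.8 [-0.0005 -0.0012  0.0479] rows>= 0.9185885686786858
```

View pics/s1c.png

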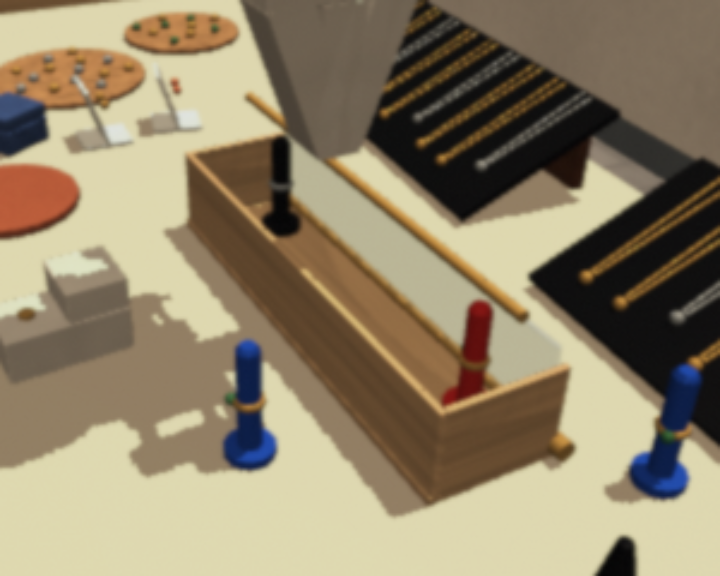

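The riser hangs upright with its foot at crop (340,150), over the slot. The red stand is at (475,340) under the hood. Lowering to just above the rod, then moving diagonally out and down.

```bash

python3 -m handwheel '[{"linear":[0,-0.0015,0.0193],"delta_rot":[0,0,0]},{"linear":[0,0,0.0193],"delta_rot":[0,0,0]},{"linear":[0,0,0.0193],"delta_rot":[0,0,0]},{"linear":[0,0,0.0193],"delta_rot":[0,0,0]},{"linear":[0,0,0],"delta_rot":[0,0,0]},{"linear":[0,0,0],"delta_rot":[0,0,0]}]' | head -2
python3 go.py
python3 -m handwheel '[{"linear":[0.0036,0,0.0126],"delta_rot":[0,0,0]},{"linear":[0.0036,0,0.0126],"delta_rot":[0,0,0]},{"linear":[0.0036,0,0.0126],"delta_rot":[0,0,0]},{"linear":[0.0036,0,0.0126],"delta_rot":[0,0,0]},{"linear":[0.0036,0,0.0126],"delta_rot":[0,0,0]},{"linear":[0,0,0],"delta_rot":[0,0,0]},{"linear":[0,0,0],"delta_rot":[0,0,0]}]' | head -2
python3 - <<'E'
from h import *
f=grab_frame("side")
for r in place_of("side","riser"): print(round(r["conf"],2),w("side",r["xyz"]))
E
python3 go.py 0.642 -0.0383 0.1245
```

```text
clock: 6.0
eef_pos: [0.6186, -0.0397, 0.2064]
t 6.0 pos [ 0.6186 -0.0397  0.2064] yaw 4.656368060301028 zax [-0.0019 -0.     -1.    ] F [-0.0669  0.0097 -5.0248] w 0.43656189882243673 gf 44.96700704097748
clock: 6.58
eef_pos: [0.6329, -0.0379, 0.155]
0.94 [ 0.6335 -0.0396  0.0377]
t 6.6833 pos [ 0.6337 -0.0378  0.1564] yaw 4.7258285074413715 zax [-0.0002  0.0003 -1.    ] F [-0.8001  1.469  -5.3502] w 0.43296493316501783 gf 44.966885447502136
dtool/0.8 [0.0103 0.0015 0.0398] rows>= 0.7899555749881408
```

```bash

python3 -m handwheel '[{"linear":[0.0022,0,0.0098],"delta_rot":[0,0,0]},{"linear":[0.0022,0,0.0098],"delta_rot":[0,0,0]},{"linear":[0.0022,0,0.0098],"delta_rot":[0,0,0]},{"linear":[0.0022,0,0.008],"delta_rot":[0,0,0]},{"linear":[0,0,0.0015],"delta_rot":[0,0,0]},{"linear":[0,0,0.0015],"delta_rot":[0,0,0]},{"linear":[0,0,0.001],"delta_rot":[0,0,0]},{"linear":[0,0,0],"delta_rot":[0,0,0]},{"linear":[0,0,0],"delta_rot":[0,0,0]}]' | head -2
python3 go.py 0.6405 -0.0385 0.123
python3 - <<'E'
from h import *
f=grab_frame("side");cv2.imwrite("pics/side2.png",f)
for r in place_of("side","riser"): print(round(r["conf"],2),w("side",r["xyz"]))
E
```

```text
clock: 7.43
eef_pos: [0.6406, -0.0374, 0.1235]
t 7.4333 pos [ 0.6406 -0.0374  0.1235] yaw 4.713106950060629 zax [-0.  0. -1.] F [-1.1452  0.4633 -5.2538] w 0.4328246107647481 gf 44.96621489524841
dtool/0.8 [-0.0003  0.0013  0.0006] rows>= 0.02880703995472441
0.56 [ 0.6434 -0.0395  0.0055]
```

```bash

python3 -m handwheel '[{"linear":[0,0,0.0012],"delta_rot":[0,0,0]},{"linear":[0,0,0.0008],"delta_rot":[0,0,0]},{"linear":[0,0,0],"delta_rot":[0,0,0]},{"linear":[0,0,0],"delta_rot":[0,0,0]},{"linear":[0,0,0],"delta_rot":[0,0,0]}]' | head -4
python3 go.py
```

```text
clock: 7.95
eef_pos: [0.6413, -0.0373, 0.1229]
tcp_rot: [[0.997, 0.082, 0.001], [0.082, -0.997, -0.0], [0.001, 0.0, -1.0]]
contact_force: [-3.6, -0.9, 6.3]
t 7.95 pos [ 0.6413 -0.0373  0.1229] yaw 4.717976383294304 zax [ 0.0014 -0.0003 -1.    ] F [-3.6377 -0.8811  6.276 ] w 0.43228276044614394 gf 44.97920036315918
```

Floor contact (force turned to +6 N). Release and back off upward.

```bash

python3 -m handwheel '[{"linear":[0,0,0],"delta_rot":[0,0,0]},{"linear":[0,0,0],"delta_rot":[0,0,0]},{"linear":[0,0,0],"delta_rot":[0,0,0]},{"linear":[0,0,0],"delta_rot":[0,0,0]},{"linear":[0,0,0],"delta_rot":[0,0,0]},{"linear":[0,0,0],"delta_rot":[0,0,0]}]' 0.85 | tail -2
python3 -m handwheel '[{"linear":[0,0,-0.012],"delta_rot":[0,0,0]},{"linear":[0,0,-0.02],"delta_rot":[0,0,0]},{"linear":[0,0,-0.03],"delta_rot":[0,0,0]},{"linear":[0,0,-0.03],"delta_rot":[0,0,0]},{"linear":[0,0,-0.03],"delta_rot":[0,0,0]},{"linear":[0,0,0],"delta_rot":[0,0,0]},{"linear":[0,0,0],"delta_rot":[0,0,0]}]' | head -2
python3 - <<'E'
from h import *
for c in("side","top"):
    f=grab_frame(c);cv2.imwrite(f"pics/{c}3.png",f)
    for n in("riser","red_stand"):
        for r in place_of(c,n): print(c,n,round(r["conf"],2),w(c,r["xyz"]))
a=cv2.imread("pics/side3.png")[80:330,180:460];cv2.imwrite("pics/s3c.png",cv2.resize(a,None,fx=2.4,fy=2.4))
E
python3 go.py
```

```text
width: 0.815
finger_force: 0.0
clock: 9.03
eef_pos: [0.642, -0.0372, 0.2219]
side riser 0.72 [ 0.6448 -0.0415  0.0056]
side red_stand 0.86 [ 0.7451 -0.2588 -0.0047]
side red_stand 0.85 [ 0.6696 -0.167   0.0025]
side red_stand 0.57 [ 0.5279 -0.1435  0.0023]
top riser 0.74 [ 0.637  -0.0407  0.0087]
top red_stand 0.17 [ 0.6369 -0.0343  0.0021]
t 9.3333 pos [ 0.64   -0.0375  0.2182] yaw 4.721382328001556 zax [-0.0021  0.0002 -1.    ] F [-0.4456  0.7618 -0.2886] w 0.8512670754055176 gf 0.0
```

View pics/s3c.png

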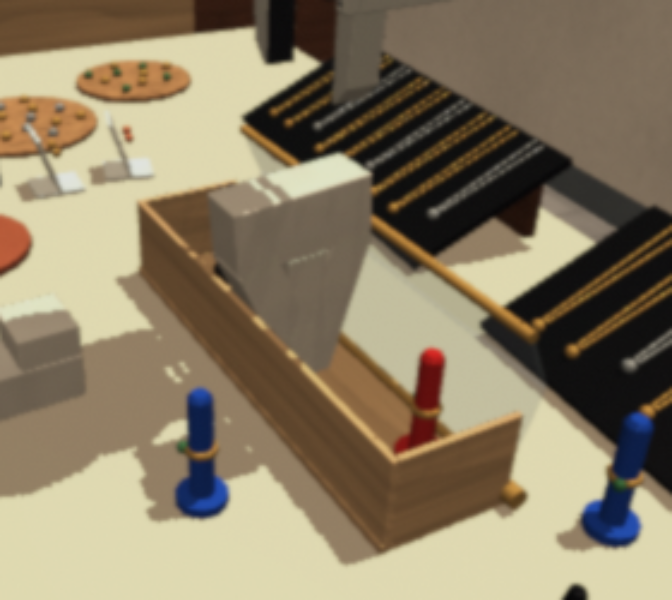

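The riser stands in the middle, leaning slightly on the back wall, and the rod rests on it at about (375,225), so the hood is open. The red stand's top is at crop (432,357), now unroofed.

```bash
python3 - <<'E'
from h import *
print(ray("side",180+432/2.4,80+357/2.4,.087))
E
python3 go.py 0.667 -0.167 0.2187
```

```text
[ 0.6669 -0.17    0.087 ]
t 9.3333 pos [ 0.64   -0.0375  0.2182] yaw 4.721382328001556 zax [-0.0021  0.0002 -1.    ] F [-0.4456  0.7618 -0.2886] w 0.8512670754055176 gf 0.0
dtool/0.8 [ 0.0203  0.1641 -0.0008] rows>= 3.1725944921736433
```

```bash

python3 -m handwheel '[{"linear":[0.005,0.0413,0],"delta_rot":[0,0,0]},{"linear":[0.005,0.0413,0],"delta_rot":[0,0,0]},{"linear":[0.005,0.0413,0],"delta_rot":[0,0,0]},{"linear":[0.005,0.0413,0],"delta_rot":[0,0,0]},{"linear":[0,0,0],"delta_rot":[0,0,0]},{"linear":[0,0,0.034],"delta_rot":[0,0,0]},{"linear":[0,0,0.034],"delta_rot":[0,0,0]},{"linear":[0,0,0.034],"delta_rot":[0,0,0]},{"linear":[0,0,0.02],"delta_rot":[0,0,0]},{"linear":[0,0,0],"delta_rot":[0,0,0]},{"linear":[0,0,0],"delta_rot":[0,0,0]},{"linear":[0,0,0],"delta_rot":[0,0,0]}]' 0.45 | head -1
python3 - <<'E'
from h import *
f=grab_frame("side");cv2.imwrite("pics/side4.png",f)
for r in place_of("side","red_stand"): print(round(r["conf"],2),w("side",r["xyz"]))
a=f[130:300,270:460];cv2.imwrite("pics/s4c.png",cv2.resize(a,None,fx=3.2,fy=3.2))
E
python3 go.py 0.667 -0.168 0.064
```

```text
clock: 10.33
0.9 [ 0.744  -0.2574 -0.0036]
0.83 [ 0.527  -0.145   0.0004]
t 10.4333 pos [ 0.6689 -0.1677  0.1237] yaw 4.717233715263093 zax [ 0.0029 -0.0005 -1.    ] F [-0.3734 -0.4704 -0.1926] w 0.4495159896527784 gf 0.0
dtool/0.8 [-0.0026  0.0001  0.0746] rows>= 1.431730045743339
```

View pics/s4c.png

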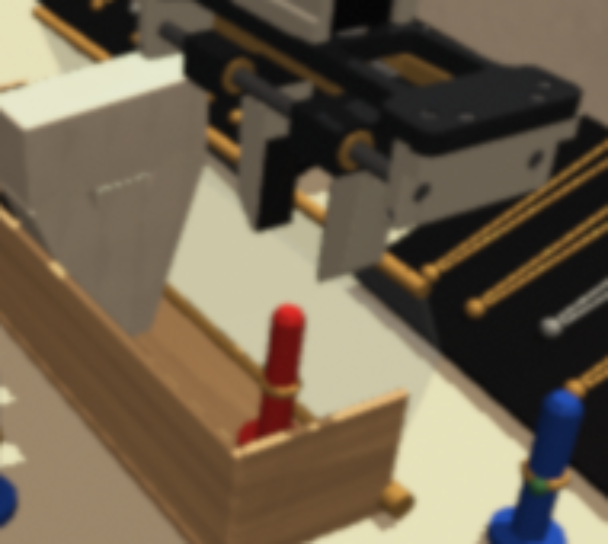

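The fingers straddle the line above the stem: tips at (275,225) and (350,275), stem top at (288,310). The riser is undisturbed. Descend and grip.

```bash

python3 -m handwheel '[{"linear":[-0.0015,0,0.0186],"delta_rot":[0,0,0]},{"linear":[0,0,0.0186],"delta_rot":[0,0,0]},{"linear":[0,0,0.0186],"delta_rot":[0,0,0]},{"linear":[0,0,0.0186],"delta_rot":[0,0,0]},{"linear":[0,0,0],"delta_rot":[0,0,0]},{"linear":[0,0,0],"delta_rot":[0,0,0]}]' | head -4
python3 go.py
python3 -m handwheel '[{"linear":[0,0,0],"delta_rot":[0,0,0]},{"linear":[0,0,0],"delta_rot":[0,0,0]},{"linear":[0,0,0],"delta_rot":[0,0,0]},{"linear":[0,0,0],"delta_rot":[0,0,0]},{"linear":[0,0,0],"delta_rot":[0,0,0]},{"linear":[0,0,0],"delta_rot":[0,0,0]},{"linear":[0,0,0],"delta_rot":[0,0,0]},{"linear":[0,0,0],"delta_rot":[0,0,0]}]' 0 15 |head -1
python3 go.py
```

```text
clock: 10.93
eef_pos: [0.6649, -0.1675, 0.06]
tcp_rot: [[0.997, 0.082, -0.003], [0.082, -0.997, 0.001], [-0.003, -0.001, -1.0]]
contact_force: [-0.7, -0.2, 1.0]
t 10.9333 pos [ 0.6649 -0.1675  0.06  ] yaw 4.731633059673759 zax [-0.0035  0.0011 -1.    ] F [-0.7354 -0.1712  0.9876] w 0.4496520729507551 gf 0.0
clock: 11.6
t 11.6 pos [ 0.6667 -0.1679  0.0628] yaw 4.718504548067374 zax [ 0.0009 -0.0002 -1.    ] F [ 0.1037 -0.0017  1.8738] w 0.1665316063814852 gf 14.977506321592955
```

```bash

python3 -m handwheel '[{"linear":[0,0,-0.01],"delta_rot":[0,0,0]},{"linear":[0,0,-0.025],"delta_rot":[0,0,0]},{"linear":[0,0,-0.035],"delta_rot":[0,0,0]},{"linear":[0,0,-0.035],"delta_rot":[0,0,0]},{"linear":[0,0,-0.035],"delta_rot":[0,0,0]},{"linear":[0,0,-0.035],"delta_rot":[0,0,0]},{"linear":[0,0,-0.035],"delta_rot":[0,0,0]},{"linear":[0,0,-0.035],"delta_rot":[0,0,0]},{"linear":[0,0,0],"delta_rot":[0,0,0]},{"linear":[0,0,0],"delta_rot":[0,0,0]}]' |head -1
python3 - <<'E'
from h import *
f=grab_frame("side");cv2.imwrite("pics/side5.png",f)
for n in("riser","red_stand"):
  for r in place_of("side",n): print(n,round(r["conf"],2),w("side",r["xyz"]))
E
python3 go.py 0.436 0.241 0.26
```

```text
clock: 12.43
riser 0.96 [ 0.6421 -0.0398  0.0071]
red_stand 0.95 [ 0.6716 -0.1647  0.2009]
red_stand 0.94 [ 0.7431 -0.2579 -0.0039]
red_stand 0.8 [ 0.527  -0.1411  0.0004]
t 12.5833 pos [ 0.6652 -0.1681  0.2567] yaw 4.715679843778508 zax [-0.0027  0.0002 -1.    ] F [-0.2187 -1.0848 -1.5745] w 0.16623704839218606 gf 14.969857390969992
dtool/0.8 [-0.2435 -0.5332 -0.0032] rows>= 11.244982549696878
```

```bash

python3 -m handwheel '[{"linear":[-0.0174,-0.0381,0],"delta_rot":[0,0,0]},{"linear":[-0.0174,-0.0381,0],"delta_rot":[0,0,0]},{"linear":[-0.0174,-0.0381,0],"delta_rot":[0,0,0]},{"linear":[-0.0174,-0.0381,0],"delta_rot":[0,0,0]},{"linear":[-0.0174,-0.0381,0],"delta_rot":[0,0,0]},{"linear":[-0.0174,-0.0381,0],"delta_rot":[0,0,0]},{"linear":[-0.0174,-0.0381,0],"delta_rot":[0,0,0]},{"linear":[-0.0174,-0.0381,0],"delta_rot":[0,0,0]},{"linear":[-0.0174,-0.0381,0],"delta_rot":[0,0,0]},{"linear":[-0.0174,-0.0381,0],"delta_rot":[0,0,0]},{"linear":[-0.0174,-0.0381,0],"delta_rot":[0,0,0]},{"linear":[-0.0174,-0.0381,0],"delta_rot":[0,0,0]}]' |head -1
python3 -m handwheel '[{"linear":[-0.0174,-0.0381,0],"delta_rot":[0,0,0]},{"linear":[-0.0174,-0.0381,0],"delta_rot":[0,0,0]},{"linear":[0,0,0.03],"delta_rot":[0,0,0]},{"linear":[0,0,0.04],"delta_rot":[0,0,0]},{"linear":[0,0,0.04],"delta_rot":[0,0,0]},{"linear":[0,0,0.04],"delta_rot":[0,0,0]},{"linear":[0,0,0.04],"delta_rot":[0,0,0]},{"linear":[0,0,0],"delta_rot":[0,0,0]},{"linear":[0,0,0],"delta_rot":[0,0,0]},{"linear":[0,0,0],"delta_rot":[0,0,0]}]' |head -1
python3 - <<'E'
from h import *
for c in("side","top"):
  f=grab_frame(c);cv2.imwrite(f"pics/{c}6.png",f)
  for n in("slab","red_stand"):
    for r in place_of(c,n): print(c,n,round(r["conf"],2),w(c,r["xyz"]))
E
python3 go.py 0.436 0.241 0.0675
```

```text
clock: 13.58
clock: 14.42
side slab 0.75 [ 0.4332  0.2387 -0.0006]
side red_stand 0.84 [ 0.5282 -0.144   0.0004]
side red_stand 0.76 [0.441  0.2406 0.0468]
side red_stand 0.58 [ 0.7433 -0.26   -0.0023]
top slab 0.93 [0.4368 0.2402 0.0018]
top red_stand 0.75 [ 0.7435 -0.2622  0.0021]
top red_stand 0.71 [ 0.5254 -0.1436  0.004 ]
top red_stand 0.39 [0.4438 0.2409 0.0525]
t 14.7167 pos [0.438  0.2415 0.1075] yaw 4.691869636130307 zax [ 0.0024  0.0005 -1.    ] F [ 0.2488 -0.1913 -0.777 ] w 0.17114395680293468 gf 14.98246589806513
dtool/0.8 [-0.0026  0.0005  0.05  ] rows>= 0.961031326071524
```

```bash

python3 -m handwheel '[{"linear":[-0.004,0,0.0125],"delta_rot":[0,0,0]},{"linear":[0,0,0.0125],"delta_rot":[0,0,0]},{"linear":[0,0,0.0125],"delta_rot":[0,0,0]},{"linear":[0,0,0.009],"delta_rot":[0,0,0]},{"linear":[0,0,0.002],"delta_rot":[0,0,0]},{"linear":[0,0,0.0015],"delta_rot":[0,0,0]},{"linear":[0,0,0],"delta_rot":[0,0,0]},{"linear":[0,0,0],"delta_rot":[0,0,0]},{"linear":[0,0,0],"delta_rot":[0,0,0]}]' |head -1
python3 go.py 0.436 0.241 0.0668
```

```text
clock: 15.47
t 15.4667 pos [0.4336 0.2412 0.0663] yaw 4.7458520339683465 zax [-0.0003 -0.0007 -1.    ] F [-2.2063 -1.8951  7.6326] w 0.1665071525021105 gf 15.006974268180784
dtool/0.8 [ 0.003   0.0005 -0.0006] rows>= 0.058896967843421535
```

Contact at the expected height (z 0.0663 against 0.0668). Release gently and rise.

```bash

python3 -m handwheel '[{"linear":[0,0,-0.0005],"delta_rot":[0,0,0]},{"linear":[0,0,0],"delta_rot":[0,0,0]},{"linear":[0,0,0],"delta_rot":[0,0,0]},{"linear":[0,0,0],"delta_rot":[0,0,0]},{"linear":[0,0,0],"delta_rot":[0,0,0]},{"linear":[0,0,0],"delta_rot":[0,0,0]}]' 0.6 | tail -2
python3 -m handwheel '[{"linear":[0,0,-0.01],"delta_rot":[0,0,0]},{"linear":[0,0,-0.03],"delta_rot":[0,0,0]},{"linear":[0,0,-0.04],"delta_rot":[0,0,0]},{"linear":[0,0,-0.04],"delta_rot":[0,0,0]},{"linear":[0,0,-0.04],"delta_rot":[0,0,0]},{"linear":[0,0,-0.04],"delta_rot":[0,0,0]},{"linear":[0,0,0],"delta_rot":[0,0,0]},{"linear":[0,0,0],"delta_rot":[0,0,0]}]' |head -2
python3 - <<'E'
from h import *
f=grab_frame("side");cv2.imwrite("pics/side7.png",f)
for n in("riser","red_stand"):
    for r in place_of("side",n): print(n,round(r["conf"],2),w("side",r["xyz"]))
E
```

```text
width: 0.551
finger_force: 0.0
clock: 16.63
eef_pos: [0.4351, 0.2417, 0.229]
riser 0.89 [ 0.6444 -0.0414  0.0079]
red_stand 0.66 [ 0.7428 -0.2602 -0.0055]
red_stand 0.63 [0.4374 0.241  0.007 ]
red_stand 0.61 [ 0.5281 -0.1426  0.0018]
```

View pics/side7.png

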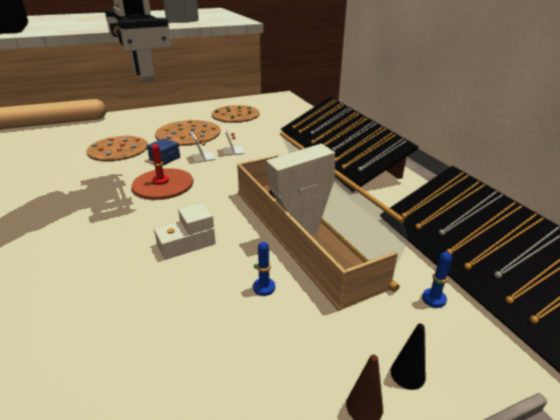

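The red stand is upright on the slab at (158,165). The riser at (302,190) is still propping the hood open, and the arm is clear of everything.

```bash
python3 -c "
from workcell import *
print(finish_job())"
```

```text
the job is handed in; nothing more can be done
None
```

The job is handed in: the tall riser stands in the middle of the bin holding the hood open, and the red ring stand is upright on the terracotta slab, finished at about 17 s of the 64 s allowed.

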